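# Cock the parts kicker and load a carton

### The job

Set the spring kicker: draw its arm back by the orange post until its pin clicks in behind the red hair-trigger catch, without forcing it into the rubber buffer behind the catch, then ease it gently onto the catch so that it stays cocked when you let go; never let it snap or fly home. Then stand the small yellow-banded carton upright on the yellow square in front of the cocked arm, without setting it off, and leave the other parts alone.

Things in the scene. Friction and masses are not known exactly. Their poses are not given: they have to be found in the camera images.
- station: Green kicker station fixed to the table (place and yaw vary): plate 270 x 320 mm, 12 mm thick. Origin on the table under the plate; the pivot is 70 mm along its own +x, plate spans x -160..110, y -190..130 mm. A blue bin 55 mm high adjoins its +y edge. Apart from the orange post, nothing on it is higher than 60 mm.
- pivot (a point): Vertical hinge axis of the kicker arm, on the round spring drum of the station; this point is on the axis, 80 mm above the table. The arm reaches from it towards the robot, an aluminium bar 14 mm wide, top at 42 mm, with an 8 mm steel pin at its end, 170 mm from the pivot.
- post (a point): Orange round upright post on the arm, 16 mm diameter, standing from 42 to 100 mm above the table; this point is on its axis, 80 mm above the table, 130 mm from the pivot axis, and moves with the arm.
- striker (a joint): Arm angle, rad: 0 at rest, grows as it is drawn back, anticlockwise seen from above (to the robot's right). A spring always pulls it home: about 5 N at the post at rest, 9 N when cocked. The catch block is clamped anywhere along its arc, not measured: the hooked arm stands at 0.86 to 1.15 rad. Let go unhooked, it flies home.
- sear (a joint): Red catch lever outside the arm's end, rad: 0 shut (sprung), positive open. Over the last 20 mm of the pin's travel the pin rides up its ramp, opens it to about 0.12 and adds 2 to 4 N; then it snaps shut behind the pin, which has 5 mm of free play before the buffer. Let back, the pin rests on its tooth and it reads 0. About 3 N on its upright red flag (55 mm high) fires the arm.
- buffer (a joint): How far the black rubber buffer just behind the catch is pushed in by the pin, m: 0 untouched. It gives 3 N per mm at the pin (4 N per mm at the post). Pushed in more than 4 mm is forcing it.
- spot (a point): Centre of the yellow square outline (58 mm) painted on the station plate, at the plate's surface 12 mm above the table, 105 mm from the pivot. The resting arm lies across it; it is free once the arm is cocked.
- carton: Small cardboard carton with a yellow band, 42 x 42 x 60 mm high, 0.15 kg, standing on the table to the robot's left; origin at the centre of its underside, z up.
- sleeve: Bystander: brown steel sleeve, 52 mm diameter, 55 mm high, standing on the table; origin at the centre of its underside.
- piston: Bystander: aluminium piston, 50 mm diameter, 46 mm high, standing on the station plate; origin at the centre of its underside.
- bearing: Bystander: steel bearing ring, 44 mm diameter, 15 mm high, lying on the station plate; origin at the centre of its underside.
Mind the look-alikes: they are no part of the job. What is shaped like the carton but purple is not meant.

How it is judged:
On the way, in this order (a step that is already met when the one before it is completed fails the run):
1. the arm is hooked on its catch and let go (value of joint striker above 0.84 rad and value of joint sear below 0.04 rad and velocity of joint striker between -0.1 and 0.1 rad/s and contact force between the fingers and anything else below 0.1 N), for 0.3 s.
2. the carton stands on the yellow square (horizontal distance between carton and spot below 0.012 m and z of carton in the frame of spot below 0.004 m and angle between carton's own z axis and vertical below 0.1 rad and value of joint striker above 0.84 rad), for 0.2 s.
At the end, for the whole second after the job is handed in: The arm stands cocked on the shut catch (arm beyond 0.84 rad, catch within 0.04 rad of shut, at rest) and the carton stands upright (within 0.1 rad) and still on the plate, its centre within 12 mm of the yellow square's centre (all of step 2 and value of joint sear below 0.04 rad and velocity of joint striker above -0.1 rad/s and linear speed of carton below 0.02 m/s); the robot touches nothing.
It fails at once if the arm is forced into the rubber buffer (pushed in more than 4 mm) (value of joint buffer above 0.004 m).
It fails at once if the arm is let fly (homeward faster than 1.5 rad/s) (velocity of joint striker below -1.5 rad/s).
It fails at once if the carton is knocked over (angle between carton's own z axis and vertical above 0.7 rad).
It fails at once if a bystander is moved more than 15 mm (distance of any of sleeve, piston, bearing from where it was at the start of the episode above 0.015 m).
It also fails if it takes over 72 s, if anything falls off the work surface, if the arm or the gripper's body presses on something with over 40 N, if the wrist force passes 120 N, or if a joint passes its speed limit or range.

### The arm

A 6-joint arm with a two-finger parallel gripper is mounted at the origin on the work surface. World frame = base frame: x ahead of the robot, y to its left, z up, the work surface at z = 0. Lengths are in m, angles in rad, forces in N, time in s.
With the tool pointing down it reaches from about 0.325 to 0.775 m from the base axis. Payload 9.3 kg.
Tool frame: the origin (TCP) lies at the very end of the fingers, on their centre line; the grasp point (between the pads) lies behind it (r.grip_depth is the x of the grasp point in the tool frame, in m); x points along the fingers, y is the direction in which the jaws open and shut, and the axes are right-handed (so a half turn about x gives the same grasp; the last joint's range is limited). The gripper opens to 85 mm and grips with 20 to 120 N. Pads are 22 mm wide; open, the fingers measure 114 mm over their backs; the gripper's body (76 mm by 85 mm) begins 54 mm behind the grasp point. The pads swing forward as they close: fully open they stand 13 mm farther back than shut.
Start: joints at [1.094, 0.259, 0.021, 1.334, 0, 1.418], TCP at [0.175, 0.521, 0.231] pointing down, gripper open.
Joint ranges: [-3.04, 3.04], [-0.91, 1.82], [-1.04, 1.36], [-1.92, 1.95], [-1.52, 1.45], [-3.14, 3.14]. Speed limits (rad/s): [2.22, 2.22, 2.79, 3.14, 3.14, 3.14].

### API

Orientations are given as a rotation vector (axis times angle).
In Python, from bench import r gives the robot as it stands. The module is installed in compiled form; this text tells all that it offers.
- The arm moves only by the tool drive_tool, never from a script. Its argument "rows" is a list of rows, each a list of 7 numbers: the shift along the tool's x, y, z in cm, then the turn, a rotation vector about the tool's x, y, z in rad, then the gripper command: -1 is shut, 1 is fully open, values between are in proportion. In form: [[dx, dy, dz, wx, wy, wz, claw], ...]. A call has 1 to 12 rows; each row is the pose to reach, as a shift and turn from the pose commanded when the call began, along the tool's axes at that moment; what a row does not reach only later rows make up. A row lasts 1/8 s, in which the tool goes at most 62.5 mm and 10.7 degrees, less where a joint would pass 70% of its speed; a pose out of reach is approached as far as the arm can. A call with a gripper value outside its range is refused whole. The fingers move at their own pace and stop on an object; "grip_force" is the grip in N (left out, the last holds). Time passes only in rows, so rows that repeat a pose let the fingers close. It gives the time, the measured TCP pose, the force and the opening at its end, in the units of the state.
- r.state(): the state, without advancing time (a new reading comes with each control period).
- r.grab_frame(name): name is "scene" or "top" or "wrist"; returns a dict with "img" (480x640x3 uint8, red, green, blue), "mtx" (3x3 intrinsics, pixels), "k1" (the pictures are not rectified: a ray, as slopes to the right and down, at radius r is drawn at 1 + k1 r^2 times it, then the intrinsics apply), "extrinsics" (4x4, takes a point from world to camera coordinates); the wrist camera has in their place "mount" (4x4, takes a point from camera to tool coordinates, whose origin is the TCP and whose axes are the tool frame's). Camera axes: x right, y down, z forward; pixel columns grow to the right and rows downward; lengths in m; the calibration is good to about 2 mm. A picture is of the moment at which its call begins: read the wrist's pose just before it. There is no depth.
- r.hand_in(): hands the job in, once; it reports no verdict.
Trained networks look in a picture, given as the dict that the camera call returned (one of the last four; its "shot" number tells which), for a name from the list of things; names that differ only in an ending like _2 or _b are one class to them, and where a whole thing is asked for, a point or a joint stands for the part that bears it (a point fixed in the world has none). Each returns a list of dicts, best first, with "conf" (0 to 1); they miss things now and then, are a little off and sometimes report something else, mostly with a low value. They report only what shows in the picture. A call takes as long as a camera call. They do not tell look-alikes from the thing itself.
- r.search_frame(picture, thing): "at" ([column, row] in pixels, amid what is visible of it).
- r.outline_of(picture, thing): "mask" (480x640 bool, what is visible of it) and "at" ([column, row] in pixels, amid what is visible of it).
The state is a dict: "time": time; "qpos": joint angles; "qvel": joint speeds; "effort": joint torques, N m; "eef_pos": TCP position; "orientation": TCP orientation; "ft_force": force on the tool from outside, world axes, zero at the start; "torque": the same for the moment, N m; "grip_width": finger opening in m.
Only numpy, scipy, OpenCV 4.12 (cv2) and the standard library are available. Lean on these libraries where they do the work, as an engineer would, in place of code of your own. Each camera call takes 0.05 s, during which the arm holds its last target. There are 200 camera calls.

## Working session

There is one attempt and no reset: what is moved stays moved. The work goes in short steps, Python scripts to look and compute and a tool call to move; the robot and the scene stay as the last step left them, time stands still between calls to the robot, and variables do not carry over. Pictures are saved under pics/ and viewed, about 8 in all and at most 12, crops included, and the job is handed in when it is done.

Besides the shell and the picture viewer there is one more tool, called after "Request:" as name([rows], argument=value, ...), one row to a line, values as JSON. drive_tool: Moves the arm, as the interface text tells. Its arguments: {"type":"object","properties":{"rows":{"type":"array","items":{"type":"array","items":{"type":"number"}}},"grip_force":{"type":"number"}},"required":["rows"]}

```bash
mkdir -p pics; cat > h.py <<'E'
import numpy as np, cv2
from scipy.spatial.transform import Rotation as R
from bench import r
def cam(f,st=None):
    if "extrinsics" in f: return np.array(f["extrinsics"])
    st=st or r.state(); T=np.eye(4); T[:3,:3]=R.from_rotvec(st["orientation"]).as_matrix(); T[:3,3]=st["eef_pos"]
    return np.linalg.inv(T@np.array(f["mount"]))
def px2w(f,E,uv,z):
    K=np.array(f["mtx"]); d=(np.array(uv,float)-K[:2,2])/[K[0,0],K[1,1]]
    s=d.copy()
    for _ in range(20): s=d/(1+f["k1"]*(s@s))
    ray=E[:3,:3].T@np.r_[s,1]; o=-E[:3,:3].T@E[:3,3]
    return o+ray*(z-o[2])/ray[2]
def w2px(f,E,p):
    K=np.array(f["mtx"]); c=E[:3,:3]@p+E[:3,3]; s=c[:2]/c[2]; s=s*(1+f["k1"]*(s@s)); return s*[K[0,0],K[1,1]]+K[:2,2]
def save(f,n): cv2.imwrite("pics/"+n,f["img"][:,:,::-1])
E
python3 - <<'E'
from h import *
print(r.state(), r.grip_depth)
for c in ("top","scene"):
    f=r.grab_frame(c); save(f,c+".png"); E=cam(f); print(c,-E[:3,:3].T@E[:3,3])
    for n,z in (("station",.012),("post",.08),("pivot",.05),("carton",.03),("sleeve",.03),("piston",.03),("bearing",.02),("sear",.05),("spot",.012),("striker",.042)):
        try: 
            for d in r.search_frame(f,n)[:3]: print(n,np.round(d["at"]),round(d["conf"],2),px2w(f,E,d["at"],z).round(3))
        except Exception as e: print(n,e)
E
```

```text
{'time': 0.0, 'qpos': array([1.09437307e+00, 2.59177227e-01, 2.07475105e-02, 1.33371950e+00,
       3.45654797e-05, 1.41820299e+00]), 'qvel': array([-5.37452120e-04, -2.44676709e-03, -1.80056282e-04,  5.31672092e-04,
       -4.21940738e-04,  2.08820665e-06]), 'effort': array([-1.92246698e-03, -5.55639482e+01,  3.44531536e+01,  1.36981157e-02,
       -1.77690767e-04, -6.04010495e-06]), 'eef_pos': array([0.17486441, 0.52115119, 0.2306687 ]), 'orientation': array([ 0.25314454,  1.55626731, -0.25515593]), 'ft_force': array([ 0.19356209, -1.09692676, -0.29522904]), 'torque': array([0.00676245, 0.01557841, 0.00378762]), 'grip_width': 0.08563169385731281} -0.0187
top [0.37337434 0.07498339 1.03375227]
station [388. 205.] 0.83 [ 0.623 -0.055  0.012]
post [379. 174.] 0.96 [ 0.663 -0.029  0.08 ]
pivot [382. 174.] 0.61 [ 0.672 -0.038  0.05 ]
pivot [388. 202.] 0.57 [ 0.618 -0.05   0.05 ]
carton [176. 287.] 0.87 [0.459 0.333 0.03 ]
carton [226. 315.] 0.82 [0.41  0.239 0.03 ]
carton [165. 335.] 0.8 [0.371 0.348 0.03 ]
sleeve [168. 200.] 0.59 [0.622 0.359 0.03 ]
sleeve [355. 148.] 0.24 [0.727 0.009
[... 302 characters left out ...]
 0.57 [ 0.67  -0.044  0.042]
scene [ 1.04416606 -0.39438474  0.68542346]
station [281. 328.] 0.76 [ 0.621 -0.068  0.012]
post [309. 339.] 0.64 [ 0.71  -0.083  0.08 ]
pivot [279. 330.] 0.86 [ 0.646 -0.091  0.05 ]
carton [364. 188.] 0.89 [0.456 0.331 0.03 ]
carton [341. 169.] 0.86 [0.363 0.351 0.03 ]
carton [319. 198.] 0.56 [0.413 0.227 0.03 ]
sleeve [426. 214.] 0.86 [0.615 0.355 0.03 ]
piston [294. 262.] 0.59 [0.528 0.047 0.03 ]
piston [426. 217.] 0.19 [0.621 0.347 0.03 ]
bearing [364. 344.] 0.59 [0.748 0.007 0.02 ]
sear [220. 317.] 0.91 [ 0.557 -0.144  0.05 ]
spot [282. 331.] 0.73 [ 0.627 -0.071  0.012]
spot [294. 260.] 0.45 [0.509 0.063 0.012]
striker [311. 338.] 0.75 [ 0.689 -0.06   0.042]
```

```bash
python3 - <<'E'
import cv2
a=cv2.imread("pics/top.png"); cv2.imwrite("pics/topc.png",cv2.resize(a[90:390,130:530],(800,600),interpolation=cv2.INTER_CUBIC))
a=cv2.imread("pics/scene.png"); cv2.imwrite("pics/scenec.png",cv2.resize(a[150:450,120:520],(800,600),interpolation=cv2.INTER_CUBIC))
E
```

```text
(no output)
```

View pics/topc.png

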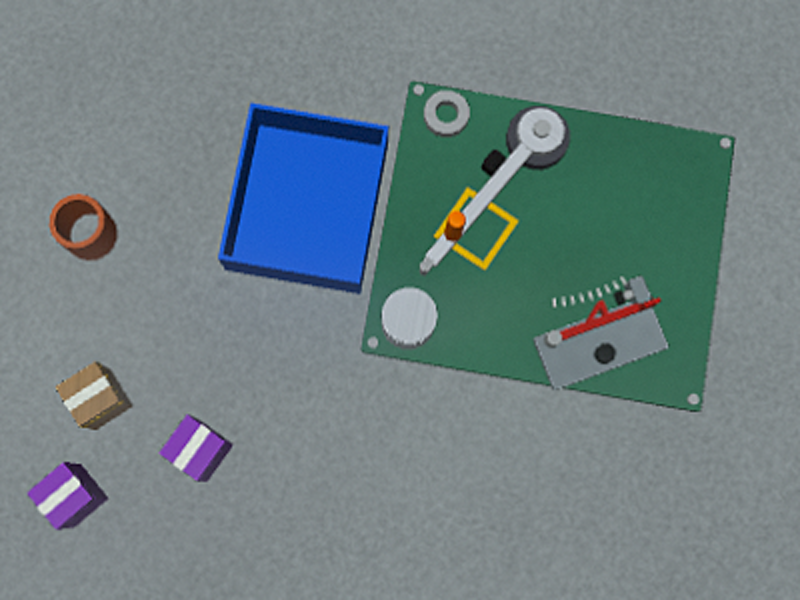

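View pics/scenec.png

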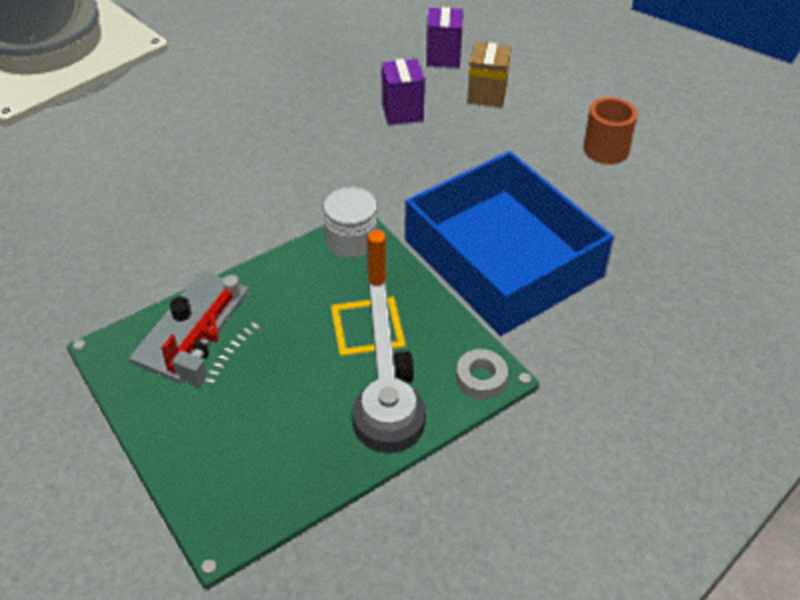

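The top view shows the plate at the right with the rest arm running from the drum (crop 541,128) to the pin (426,266), and the post top at (457,216). The yellow square is centred near (480,230) and the catch lever and flag near (605,315). The scene view shows that the brown carton at top-frame (176,287) has the yellow band; the other two are purple.

```bash
cat > geo.py <<'E'
from h import *
def fitst(f,E,c4):
    loc=np.array([[-160,-190],[110,-190],[110,130],[-160,130]])/1000.
    w=np.array([px2w(f,E,c,.012)[:2] for c in c4])
    lc,wc=loc.mean(0),w.mean(0); H=(loc-lc).T@(w-wc); a=np.arctan2(H[0,1]-H[1,0],H[0,0]+H[1,1])
    Rm=np.array([[np.cos(a),-np.sin(a)],[np.sin(a),np.cos(a)]]); o=wc-Rm@lc
    return o,a,Rm,np.abs((loc@Rm.T+o)-w).max()
E
python3 - <<'E'
from geo import *
f=r.grab_frame("top");E=cam(f)
P=lambda x,y,z:px2w(f,E,(130+x/2,90+y/2),z)
c=[(130+x/2,90+y/2) for x,y in ((700,410),(734,137),(410,82),(362,352))]
o,a,Rm,e=fitst(f,E,c); print("station",o,a,e)
piv=o+Rm@[.07,0]; print("pivot",piv, "px check drum top", P(541,128,.06)[:2])
post=P(457,214,.1)[:2]; pin=P(426,267,.042)[:2]
sp=P(477,229,.012)[:2]
for n,q in (("post",post),("pin",pin),("spot",sp),("buf",P(622,296,.035)[:2]),("catchblk",P(640,290,.05)[:2]),("leverpivot",P(555,338,.05)[:2]),("flag",P(655,300,.055)[:2]),("tooth",P(598,305,.04)[:2]),("piston",P(409,316,.058)[:2])):
    d=q-piv; print(n,q.round(4),"r",np.hypot(*d).round(4),"ang",np.arctan2(d[1],d[0]).round(3))
E
```

```text
station [ 0.64148646 -0.06249501] -0.1553295617649064 0.001976120558103922
pivot [ 0.7106437  -0.07332441] px check drum top [ 0.70783361 -0.07159183]
post [0.6148 0.008 ] r 0.1257 ang 2.438
pin [0.5795 0.0318] r 0.1681 ang 2.466
spot [ 0.6233 -0.0173] r 0.1038 ang 2.571
buf [ 0.5573 -0.1481] r 0.1706 ang -2.688
catchblk [ 0.5603 -0.1612] r 0.1742 ang -2.612
leverpivot [ 0.5152 -0.0838] r 0.1957 ang -3.088
flag [ 0.5505 -0.1734] r 0.1888 ang -2.583
tooth [ 0.5476 -0.1249] r 0.171 ang -2.835
piston [0.5315 0.0472] r 0.2159 ang 2.549
```

```bash
cat > mv.py <<'E'
from h import *
def plan(pos,yaw=None,st=None):
    """yaw: azimuth of tool y, tool pointing down; returns shift cm and rotvec in tool frame"""
    st=st or r.state(); T=R.from_rotvec(st["orientation"]); 
    d=T.inv().apply(np.array(pos)-st["eef_pos"])*100
    if yaw is None: return d.round(2)
    best=None
    for k in (0,np.pi):
        y=np.array([np.cos(yaw+k),np.sin(yaw+k),0]);x=np.array([0,0,-1.])
        M=R.from_matrix(np.c_[x,y,np.cross(x,y)]); w=(T.inv()*M).as_rotvec()
        if best is None or np.linalg.norm(w)<np.linalg.norm(best): best=w
    return d.round(2),best.round(3)
E
python3 - <<'E'
from mv import *
st=r.state();M=R.from_rotvec(st["orientation"]).as_matrix();print(M.round(3),"yaw",np.arctan2(M[1,1],M[0,1]))
f=r.grab_frame("wrist");print(np.array(f["mount"]).round(3),f["mtx"])
print(plan((.60,-.05,.25),2.45+np.pi/2))
print(plan((.60,-.05,.25),2.45+.5+np.pi/2))
print(plan((.60,-.05,.25),2.45+1+np.pi/2))
E
```

```text
[[-0.     0.318  0.948]
 [-0.     0.948 -0.318]
 [-1.    -0.    -0.   ]] yaw 1.2470059898799721
[[ 0.001 -0.299  0.954 -0.143]
 [ 1.    -0.    -0.001  0.001]
 [ 0.     0.954  0.299 -0.077]
 [ 0.     0.     0.     1.   ]] [[354.34600522   0.         310.96675988]
 [  0.         354.34600522 241.77564489]
 [  0.           0.           1.        ]]
(array([ -1.87, -40.65,  58.47]), array([ 0.368, -0.   ,  0.   ]))
(array([ -1.87, -40.65,  58.47]), array([-0.132, -0.   , -0.   ]))
(array([ -1.87, -40.65,  58.47]), array([-0.632, -0.   , -0.   ]))
```

Request:
drive_tool([
  [-1.9,-6,9,0,0,0,-0.3],
  [-1.9,-20,29,0,0,0,-0.3],
  [-1.9,-30,43,0.1,0,0,-0.3],
  [-1.9,-42,58,0.2,0,0,-0.3],
  [-1.9,-42,58,0.3,0,0,-0.3],
  [-1.9,-42,58,0.37,0,0,-0.3],
  [-1.9,-42,58,0.37,0,0,-0.3],
  [-1.9,-42,58,0.37,0,0,-0.3],
  [-1.9,-42,58,0.37,0,0,-0.3],
  [-1.9,-42,58,0.37,0,0,-0.3],
  [-1.9,-42,58,0.37,0,0,-0.3],
  [-1.9,-42,58,0.37,0,0,-0.3],
])

```text
time: 2.7
eef_pos: [0.5926, -0.0643, 0.2495]
orientation: [0.545, 1.502, -0.545]
ft_force: [-0.1, 1.2, -0.1]
grip_width: 0.0302
```

```bash
python3 - <<'E'
from mv import *
F=[]
st=r.state();f=r.grab_frame("wrist");E=cam(f,st)
for i in range(8): F.append(r.state()["ft_force"]); r.grab_frame("wrist")
print(np.mean(F,0),np.std(F,0))
np.savez("w1.npz",E=E,mtx=f["mtx"],k1=f["k1"]);cv2.imwrite("pics/w1.png",f["img"][:,:,::-1])
f=r.grab_frame("wrist")
for n in ("post","sear","spot","pivot","piston"): 
    for d in r.search_frame(f,n)[:2]: print(n,np.round(d["at"]),d["conf"])
E
```

```text
[ 0.05512471  0.06755491 -0.10368035] [0.55855152 0.5871508  0.84789611]
post [224. 214.] 0.16
sear [226. 214.] 0.76
spot [366. 179.] 0.97
pivot [365. 180.] 0.79
piston [360.  83.] 0.73
```

View pics/w1.png

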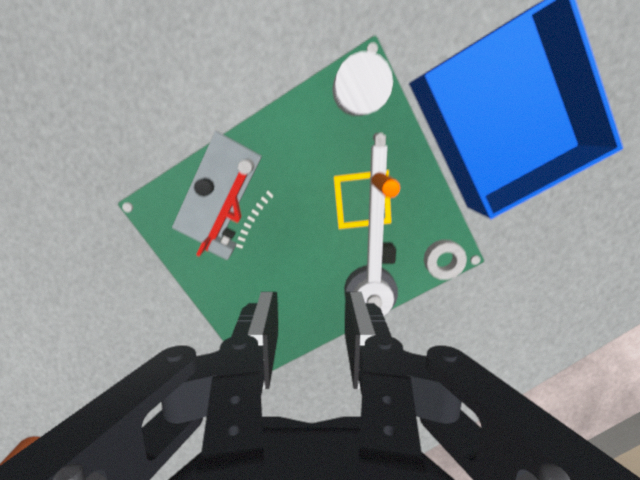

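The wrist view shows the arm with the post top at (391,187), the square centred near (363,200), the drum cap at (375,300), and the lever tooth near (240,215) with the buffer at (229,237).

```bash
python3 - <<'E'
from geo import *
a=cv2.imread("pics/w1.png"); cv2.imwrite("pics/w1c.png",cv2.resize(a[125:275,160:360],(800,600),interpolation=cv2.INTER_CUBIC))
z=np.load("w1.npz");f={"mtx":z["mtx"],"k1":float(z["k1"])};E=z["E"]
P=lambda u,v,h:px2w(f,E,(u,v),h)[:2].round(4)
hsv=cv2.cvtColor(a,cv2.COLOR_BGR2HSV)
m=cv2.inRange(hsv,(20,150,120),(32,255,255)); ys,xs=np.where(m[160:240,320:400]);pts=np.c_[xs+320,ys+160].astype(np.float32)
rect=cv2.minAreaRect(pts);print(rect); print("spot",P(*rect[0],.012), np.array([P(*b,.012) for b in cv2.boxPoints(rect)]))
o,al,Rm,e=fitst(f,E,[(118,207),(118,207),(375,37),(375,37)])
print("corners",P(482,262,.012),P(375,37,.012),P(118,207,.012))
print("piv cap",P(375,300,.06),"post",P(391,187,.1),"pin",P(380,137,.04))
E
```

```text
((363.0697021484375, 199.23146057128906), (53.85157012939453, 55.17889404296875), 84.5596694946289)
spot [ 0.6242 -0.0164] [[ 0.5831 -0.0251]
 [ 0.6161  0.0229]
 [ 0.667  -0.0074]
 [ 0.6327 -0.0578]]
corners [0.7692 0.0438] [0.5075 0.0871] [ 0.4594 -0.227 ]
piv cap [ 0.7047 -0.0708] post [0.6101 0.008 ] pin [0.5803 0.0326]
```

View pics/w1c.png

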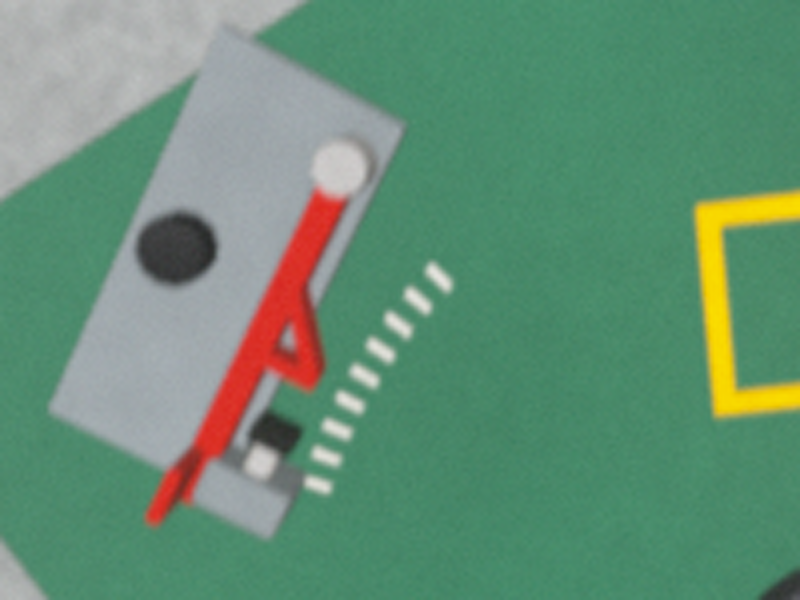

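The crop shows the tooth's back face near crop (310,385), the buffer face near (280,420), and the flag at (165,500).

```bash
python3 - <<'E'
from mv import *
z=np.load("w1.npz");f={"mtx":z["mtx"],"k1":float(z["k1"])};E=z["E"]
piv=np.array([.7065,-.0715])
for n,x,y,h in (("tooth",312,386,.04),("toothin",272,360,.04),("buf",280,418,.035),("flag",150,520,.055),("flagin",205,455,.05),("lp",340,165,.05)):
    p=px2w(f,E,(160+x/4,125+y/4),h)[:2];d=p-piv;print(n,p.round(4),np.hypot(*d).round(4),(np.arctan2(d[1],d[0])%6.2832).round(3))
for p in ((.6148,.008),(.6101,.008),(.5795,.0318),(.5803,.0326)):
    d=np.array(p)-piv; print(np.hypot(*d),np.arctan2(d[1],d[0]))
E
```

```text
tooth [ 0.5538 -0.1286] 0.1631 3.499
toothin [ 0.5423 -0.1317] 0.1749 3.493
buf [ 0.5549 -0.1425] 0.1674 3.58
flag [ 0.552  -0.1791] 0.1882 3.75
flagin [ 0.5489 -0.1584] 0.18 3.646
lp [ 0.5182 -0.083 ] 0.1887 3.202
0.12136366836907987 2.427335910977501
0.12495283110037966 2.451977808329336
0.16370671947113227 2.458742749629347
0.1635947737551539 2.4518633360494944
```

```bash
python3 - <<'E'
from mv import *
print(plan((.610,.008,.115),.89),plan((.610,.008,.068),.89))
E
```

```text
(array([13.54,  6.51, -2.97]), array([-0.013,  0.   , -0.   ])) (array([18.24,  6.51, -2.97]), array([-0.013,  0.   , -0.   ]))
```

Request:
drive_tool([
  [4,3,-1.5,0,0,0,-0.3],
  [9,6.5,-3,0,0,0,-0.3],
  [12.5,6.5,-3,-0.01,0,0,-0.3],
  [12.5,6.5,-3,-0.01,0,0,-0.3],
  [12.5,6.5,-3,-0.01,0,0,-0.3],
])

```text
time: 4.08
eef_pos: [0.6104, 0.0075, 0.1268]
orientation: [0.536, 1.502, -0.535]
ft_force: [-0.2, -0.5, 1.4]
grip_width: 0.03
```

```bash
python3 - <<'E'
from mv import *
st=r.state();f=r.grab_frame("wrist");E=cam(f,st);save(f,"w2.png");print(st["eef_pos"],plan((.610,.008,.068),.89,st))
a=f["img"][:,:,::-1];hsv=cv2.cvtColor(np.ascontiguousarray(a),cv2.COLOR_BGR2HSV)
m=cv2.inRange(hsv,(5,200,120),(16,255,255)); n,l,s,c=cv2.connectedComponentsWithStats(m)
for i in range(1,n):
    if s[i,4]>50: print(s[i],c[i],px2w(f,E,c[i],.1),px2w(f,E,c[i],.08))
for p in ((.61,.008,.1),(.61,.008,.042)): print(w2px(f,E,np.array(p)))
E
```

```text
[0.61040886 0.00747105 0.12681451] (array([ 5.88,  0.01, -0.07]), array([-0.004,  0.001, -0.001]))
[297 242  28  53 714] [310.79551821 261.44117647] [0.60057705 0.01656151 0.1       ] [0.60640548 0.01177753 0.08      ]
[309.51499407 284.26821141]
[309.88350362 248.79121197]
```

View pics/w2.png

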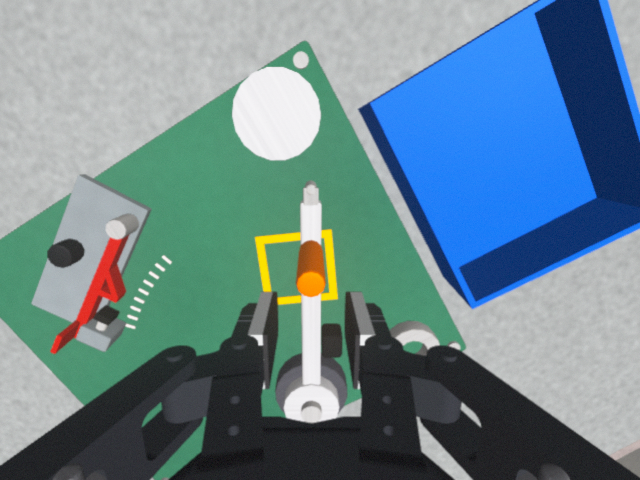

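The post sits centred between the fingers (310,284 predicted, 311 seen). I'll descend and draw.

Request:
drive_tool([
  [3,0,0,0,0,0,-0.3],
  [5.9,0,0,0,0,0,-0.3],
  [5.9,0,0,0,0,0,-0.3],
  [5.9,-0.65,0.02,-0.05,0,0,-0.3],
  [5.9,-1.3,0.06,-0.1,0,0,-0.3],
  [5.9,-1.94,0.15,-0.15,0,0,-0.3],
  [5.9,-2.58,0.26,-0.2,0,0,-0.3],
  [5.9,-2.58,0.26,-0.2,0,0,-0.3],
])

```text
time: 5.12
eef_pos: [0.5969, -0.0137, 0.0686]
orientation: [0.381, 1.534, -0.378]
ft_force: [2.7, 5.0, -0.7]
grip_width: 0.0297
```

```bash
cat > arm.py <<'E'
from mv import *
def look(n=5,name=None):
    F=[];st=r.state()
    f0=f=r.grab_frame("wrist");E=cam(f,st);F.append(st["ft_force"])
    if name: save(f,name)
    for i in range(n-1): F.append(r.state()["ft_force"]);r.grab_frame("wrist")
    M=R.from_rotvec(st["orientation"]).as_matrix();F=np.mean(F,0)
    d=st["eef_pos"][:2]-[.711,-.074]
    print("t",st["time"],"eef",st["eef_pos"].round(4),"r",np.hypot(*d).round(4),"phi",(np.arctan2(d[1],d[0])%6.2832-2.461).round(4),"yawphi",(np.arctan2(M[1,1],M[0,1])-.89).round(3),"Ftool",(M.T@F).round(2))
    hsv=cv2.cvtColor(f0["img"],cv2.COLOR_RGB2HSV);m=cv2.inRange(hsv,(5,200,120),(16,255,255));k,l,s,c=cv2.connectedComponentsWithStats(m)
    print("orange",s[1:][s[1:,4]>100].tolist())
    return f0,E,st
E
python3 -c "
from arm import *
look()"
```

```text
t 5.125 eef [ 0.5969 -0.0137  0.0686] r 0.1291 phi 0.1944 yawphi 0.197 Ftool [ 1.24  6.1  -0.11]
orange [[310, 275, 42, 92, 2064]]
```

Request:
drive_tool([
  [0,-0.91,0.03,-0.07,0,0,-0.3],
  [0,-1.81,0.13,-0.14,0,0,-0.3],
  [0,-2.71,0.29,-0.21,0,0,-0.3],
  [0,-3.59,0.51,-0.28,0,0,-0.3],
  [0,-4.46,0.79,-0.35,0,0,-0.3],
  [0,-5.3,1.13,-0.42,0,0,-0.3],
  [0,-6.12,1.53,-0.49,0,0,-0.3],
  [0,-6.9,1.99,-0.56,0,0,-0.3],
  [0,-7.55,2.42,-0.62,0,0,-0.3],
  [0,-7.55,2.42,-0.62,0,0,-0.3],
])

```text
time: 6.62
eef_pos: [0.5826, -0.0913, 0.0686]
orientation: [-0.106, 1.565, 0.108]
ft_force: [-0.2, 8.6, 2.3]
grip_width: 0.0301
```

```bash
python3 -c "
from arm import *
look(5,'w3.png')"
```

```text
t 6.625 eef [ 0.5826 -0.0913  0.0686] r 0.1296 phi 0.8147 yawphi 0.817 Ftool [-2.63  7.94  0.62]
orange [[311, 279, 41, 81, 1688]]
```

View pics/w3.png

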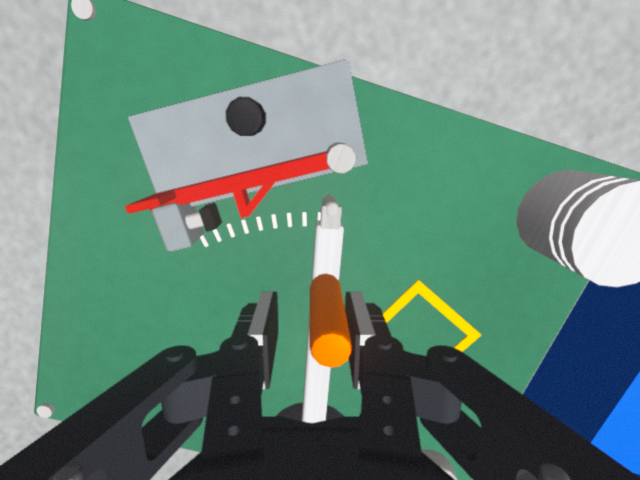

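The pin is at (332,210), the tooth back face at about (240,213), and the buffer face at about (221,216). I'll convert these to angles.

```bash
python3 - <<'E'
from arm import *
f,E,st=look(2)
for h in (.035,.042):
  for n,uv in (("pin",(332,210)),("toothback",(240,214)),("buf",(221,216)),("tick0",(319,218))):
    d=px2w(f,E,uv,h)[:2]-[.711,-.074];print(h,n,np.hypot(*d).round(4),(np.arctan2(d[1],d[0])%6.2832-2.461).round(3))
E
```

```text
t 6.875 eef [ 0.5826 -0.0908  0.0686] r 0.1295 phi 0.811 yawphi 0.817 Ftool [-1.61  8.42  2.03]
orange [[311, 278, 41, 82, 1687]]
0.035 pin 0.1678 0.742
0.035 toothback 0.1688 1.021
0.035 buf 0.17 1.079
0.035 tick0 0.1632 0.78
0.042 pin 0.1693 0.745
0.042 toothback 0.1701 1.011
0.042 buf 0.1712 1.066
0.042 tick0 0.1649 0.781
```

Request:
drive_tool([
  [0,-0.78,0.02,-0.06,0,0,-0.3],
  [0,-1.56,0.09,-0.12,0,0,-0.3],
  [0,-2.33,0.21,-0.18,0,0,-0.3],
  [0,-2.33,0.21,-0.18,0,0,-0.3],
])

```text
time: 7.48
eef_pos: [0.5875, -0.1139, 0.0685]
orientation: [-0.247, 1.554, 0.249]
ft_force: [-2.4, 9.5, 3.4]
grip_width: 0.0301
```

```bash
python3 -c "
from arm import *
look(5,'w4.png')"
```

```text
t 7.475 eef [ 0.5875 -0.1139  0.0685] r 0.1297 phi 0.9934 yawphi 0.997 Ftool [-3.21  9.05  1.47]
orange [[311, 276, 41, 84, 1663]]
```

Request:
drive_tool([
  [0,-0.35,0.01,-0.027,0,0,-0.3],
  [0,-0.7,0.02,-0.055,0,0,-0.3],
  [0,-0.7,0.02,-0.055,0,0,-0.3],
])

```text
time: 8.1
eef_pos: [0.5897, -0.1197, 0.0685]
orientation: [-0.29, 1.549, 0.293]
ft_force: [-1.4, 9.6, 4.0]
grip_width: 0.0295
```

```bash
python3 -c "
from arm import *
look(6,'w5.png')
import cv2
a=cv2.imread('pics/w5.png');cv2.imwrite('pics/w5c.png',cv2.resize(a[100:340,180:440],(780,720))[:600])"
```

```text
t 8.1 eef [ 0.5897 -0.1197  0.0685] r 0.1296 phi 1.041 yawphi 1.052 Ftool [-3.55  9.92  1.72]
orange [[311, 281, 41, 79, 1646]]
```

View pics/w5c.png

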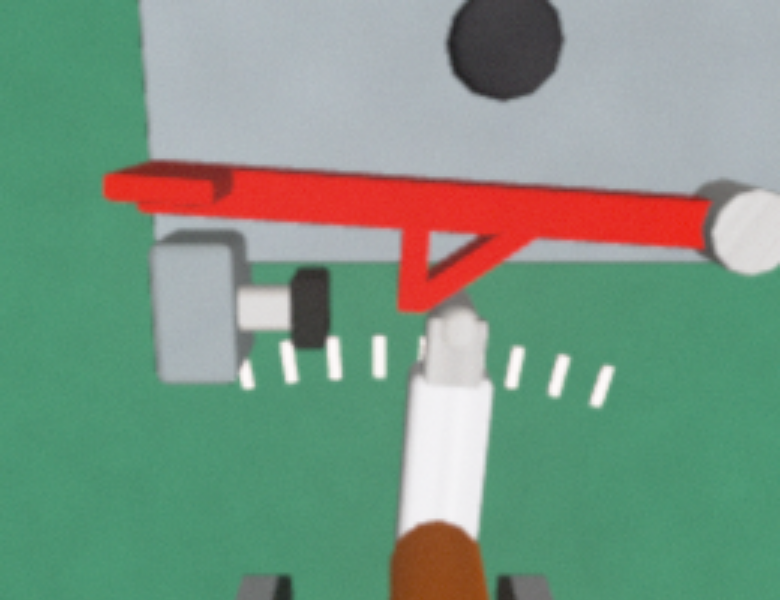

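The pin (crop 460,320) is on the ramp. The tooth back edge is at x≈400 and the buffer face at x≈330, so about 15 mm of pin travel remains to the hook and about 20 mm to the buffer.

Request:
drive_tool([
  [0,-0.25,0,-0.02,0,0,-0.3],
  [0,-0.5,0.01,-0.04,0,0,-0.3],
  [0,-0.65,0.02,-0.05,0,0,-0.3],
  [0,-0.65,0.02,-0.05,0,0,-0.3],
])

```text
time: 8.9
eef_pos: [0.5921, -0.1259, 0.0685]
orientation: [-0.329, 1.544, 0.332]
ft_force: [-3.0, 8.9, 4.5]
grip_width: 0.0298
```

```bash
cat >> arm.py <<'E'
def red(f):
    """lever line slope in image and pin/buffer info"""
    hsv=cv2.cvtColor(f["img"],cv2.COLOR_RGB2HSV)
    m=cv2.inRange(hsv,(0,180,90),(4,255,255))|cv2.inRange(hsv,(175,180,90),(180,255,255)); ys,xs=np.where(m)
    # leftmost columns of tooth: lowest row of red
    print("red bbox",xs.min(),xs.max(),ys.min(),ys.max(),"tip x",xs[ys>=ys.max()-1].min(),xs[ys>=ys.max()-1].max())
E
python3 -c "
from arm import *
f,E,s=look(6,'w6.png');red(f)"
```

```text
t 8.9 eef [ 0.5921 -0.1259  0.0685] r 0.1297 phi 1.0918 yawphi 1.102 Ftool [-3.68  9.55  1.18]
orange [[311, 285, 41, 75, 1624]]
red bbox 239 435 141 198 tip x 329 340
```

```bash
python3 -c "
import cv2
a=cv2.imread('pics/w6.png');cv2.imwrite('pics/w6c.png',cv2.resize(a[120:300,200:440],(800,600),interpolation=cv2.INTER_CUBIC))"
```

```text
(no output)
```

View pics/w6c.png

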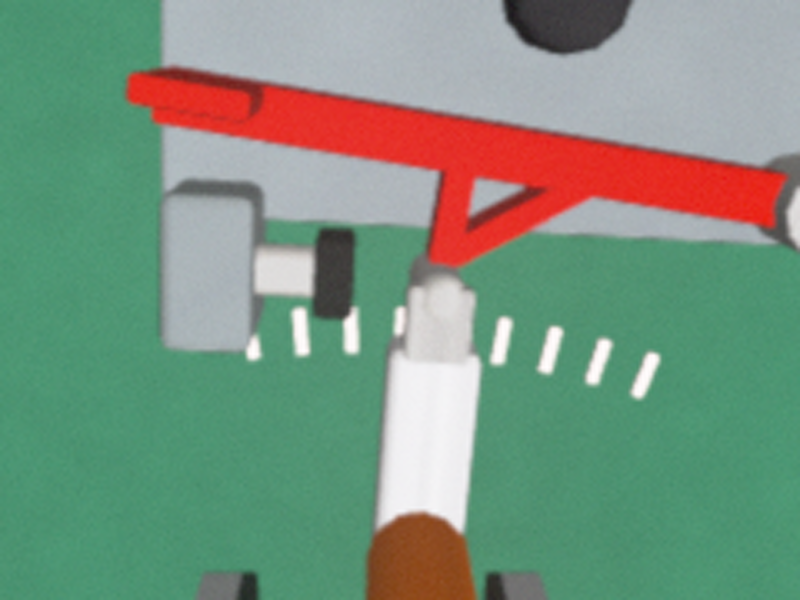

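The pin is now at the tooth tip with the lever nearly fully open, and the gap to the buffer is about 10 mm. I'll use small steps.

Request:
drive_tool([
  [0,-0.13,0,-0.01,0,0,-0.3],
  [0,-0.26,0,-0.02,0,0,-0.3],
  [0,-0.26,0,-0.02,0,0,-0.3],
])

```text
time: 9.57
eef_pos: [0.5932, -0.1284, 0.0685]
orientation: [-0.345, 1.541, 0.347]
ft_force: [-3.1, 8.5, 3.3]
grip_width: 0.0299
```

```bash
python3 -c "
from arm import *
f,E,s=look(6,'w7.png');red(f)"
```

```text
t 9.575 eef [ 0.5932 -0.1284  0.0685] r 0.1298 phi 1.1132 yawphi 1.122 Ftool [-3.75  8.52  0.98]
orange [[311, 280, 41, 78, 1599]]
red bbox 247 442 145 202 tip x 338 346
```

```bash
cat > lev.py <<'E'
import cv2,numpy as np,sys
for n,y in [(a.split(':')[0],float(a.split(':')[1])) for a in sys.argv[1:]]:
    hsv=cv2.cvtColor(cv2.imread('pics/'+n),cv2.COLOR_BGR2HSV)
    m=cv2.inRange(hsv,(0,180,90),(4,255,255))|cv2.inRange(hsv,(175,180,90),(180,255,255))
    ys,xs=np.where(m); X=[];Y=[]
    for c in range(xs.min()+70,xs.max()-14): 
        X.append(c);Y.append(ys[xs==c].min())
    s=np.polyfit(X,Y,1)[0]; print(n,"img angle",np.arctan(s).round(4),"minus yaw",(np.arctan(s)-y).round(4))
E
python3 lev.py w3.png:.817 w4.png:.997 w5.png:1.052 w6.png:1.102 w7.png:1.122
```

```text
w3.png img angle -0.2425 minus yaw -1.0595
w4.png img angle -0.0589 minus yaw -1.0559
w5.png img angle 0.0648 minus yaw -0.9872
w6.png img angle 0.17 minus yaw -0.932
w7.png img angle 0.165 minus yaw -0.957
```

Request:
drive_tool([
  [0,-0.13,0,-0.01,0,0,-0.3],
  [0,-0.13,0,-0.01,0,0,-0.3],
])

```text
time: 10.12
eef_pos: [0.5937, -0.1295, 0.0685]
orientation: [-0.352, 1.54, 0.355]
ft_force: [-3.1, 9.8, 4.7]
grip_width: 0.0299
```

```bash
python3 -c "
from arm import *
f,E,s=look(5,'w8.png');red(f)"; python3 lev.py w8.png:1.132
```

```text
t 10.125 eef [ 0.5937 -0.1295  0.0685] r 0.1298 phi 1.1225 yawphi 1.132 Ftool [-4.11  9.75  1.02]
orange [[311, 277, 41, 82, 1641]]
red bbox 250 444 164 212 tip x 343 351
w8.png img angle 0.0766 minus yaw -1.0554
```

It clicked: the lever angle is back to its shut value. I'll ease it back slowly.

Request:
drive_tool([
  [0,0.05,0,0.004,0,0,-0.3],
  [0,0.1,0,0.008,0,0,-0.3],
  [0,0.15,0,0.012,0,0,-0.3],
  [0,0.2,0,0.016,0,0,-0.3],
  [0,0.2,0,0.016,0,0,-0.3],
])

```text
time: 11.0
eef_pos: [0.5931, -0.1284, 0.0686]
orientation: [-0.34, 1.542, 0.341]
ft_force: [-1.4, 4.6, 3.2]
grip_width: 0.0296
```

```bash
python3 -c "
from arm import *
f,E,s=look(5,'w9.png');red(f)"; python3 lev.py w9.png:1.116
```

```text
t 11.0 eef [ 0.5931 -0.1284  0.0686] r 0.1299 phi 1.1128 yawphi 1.115 Ftool [-2.99  5.54  0.53]
orange [[311, 282, 41, 77, 1591]]
red bbox 245 440 164 211 tip x 343 348
w9.png img angle 0.0594 minus yaw -1.0566
```

Request:
drive_tool([
  [0,0.04,0,0.003,0,0,-0.3],
  [0,0.08,0,0.006,0,0,-0.3],
  [0,0.12,0,0.009,0,0,-0.3],
  [0,0.16,0,0.012,0,0,-0.3],
  [0,0.2,0,0.016,0,0,-0.3],
  [0,0.2,0,0.016,0,0,-0.3],
])

```text
time: 12.0
eef_pos: [0.5918, -0.1273, 0.0662]
orientation: [-0.329, 1.546, 0.329]
ft_force: [-0.3, -0.6, 0.4]
grip_width: 0.0298
```

```bash
python3 -c "
from arm import *
f,E,s=look(5,'w10.png');red(f)"; python3 lev.py w10.png:1.1
```

```text
t 12.0 eef [ 0.5918 -0.1273  0.0662] r 0.1306 phi 1.1009 yawphi 1.1 Ftool [-0.04  0.22 -0.22]
orange [[307, 290, 42, 75, 1647]]
red bbox 239 437 167 213 tip x 339 344
w10.png img angle 0.0431 minus yaw -1.0569
```

The force is zero with the catch shut, so the arm is hooked. I'll centre the fingers around the post, dwell, then lift clear.

Request:
drive_tool([
  [0,0.3,0,0,0,0,-0.3],
  [0,0.6,0,0,0,0,-0.3],
  [0,0.6,0,0,0,0,-0.3],
  [0,0.6,0,0,0,0,-0.3],
  [0,0.6,0,0,0,0,-0.3],
  [-2,0.6,0,0,0,0,-0.3],
  [-5,0.6,0,0,0,0,-0.3],
  [-10,0.6,0,0,0,0,-0.3],
  [-15,0.6,0,0,0,0,-0.3],
  [-15,0.6,0,0,0,0,-0.3],
])

```text
time: 13.5
eef_pos: [0.5908, -0.1222, 0.2204]
orientation: [-0.332, 1.54, 0.326]
ft_force: [0.3, -0.2, -0.3]
grip_width: 0.0297
```

```bash
python3 - <<'E'
from arm import *
f,E,st=look(3,'w11.png')
hsv=cv2.cvtColor(f["img"],cv2.COLOR_RGB2HSV);m=cv2.inRange(hsv,(20,150,120),(32,255,255));pts=np.argwhere(m)[:,::-1].astype(np.float32)
print(len(pts)); rc=cv2.minAreaRect(pts);print(rc,px2w(f,E,rc[0],.012),np.array([px2w(f,E,b,.012)[:2] for b in cv2.boxPoints(rc)]).round(4))
f=r.grab_frame("top");E=cam(f);save(f,"top2.png")
hsv=cv2.cvtColor(f["img"],cv2.COLOR_RGB2HSV);m=cv2.inRange(hsv,(20,150,120),(32,255,255));n,l,s,c=cv2.connectedComponentsWithStats(m)
for i in range(1,n):
    if s[i,4]>40:
        rc=cv2.minAreaRect(np.argwhere(l==i)[:,::-1].astype(np.float32));print("top",rc,px2w(f,E,rc[0],.012),np.array([px2w(f,E,b,.012)[:2] for b in cv2.boxPoints(rc)]).round(4))
for d in r.outline_of(f,"carton")[:3]:
    rc=cv2.minAreaRect(np.argwhere(d["mask"])[:,::-1].astype(np.float32));print(d["at"],rc,px2w(f,E,d["at"],.04))
E
```

```text
t 13.5 eef [ 0.5908 -0.1222  0.2204] r 0.1295 phi 1.0624 yawphi 1.1 Ftool [ 0.64  0.02 -0.07]
orange [[304, 210, 19, 31, 174]]
1130
((389.19146728515625, 275.4778137207031), (51.18598937988281, 56.038490295410156), 59.4207763671875) [ 0.62339524 -0.01607762  0.012     ] [[ 0.6316 -0.0563]
 [ 0.5826 -0.0246]
 [ 0.6151  0.0247]
 [ 0.667  -0.0069]]
top ((367.65380859375, 203.76922607421875), (30.785856246948242, 29.95380973815918), 33.690067291259766) [ 0.6246626  -0.01565822  0.012     ] [[ 0.6163  0.0241]
 [ 0.6656 -0.007 ]
 [ 0.633  -0.0556]
 [ 0.5843 -0.0242]]
[162.9, 336.2] ((163.36065673828125, 337.5328063964844), (28.68026351928711, 30.088666915893555), 50.19443130493164) [0.36975745 0.34946349 0.04      ]
[228.4, 314.4] ((227.03842163085938, 313.6922912597656), (28.567060470581055, 26.07090950012207), 33.690067291259766) [0.41113682 0.23385405 0.04      ]
[177.3, 288.3] ((176.88204956054688, 287.5112609863281), (29.3619441986084, 29.3619441986084), 57.9946174621582) [0.45564787 0.32841635 0.04      ]
```

View pics/w11.png

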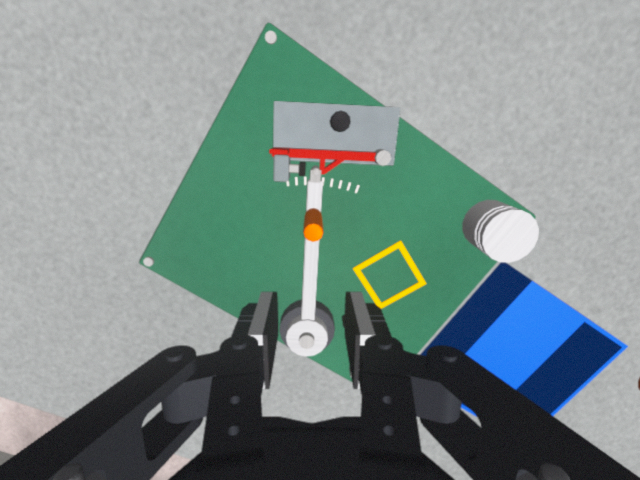

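The view confirms that the arm is cocked: the pin at (316,175) sits behind the tooth and the yellow square at (389,275) is free. Next, the carton.

```bash
python3 -c "
from mv import *
print(plan((.457,.330,.22),2.07))"
```

```text
(array([-0.45, 46.61,  6.34]), array([-0.08 , -0.002, -0.002]))
```

Request:
drive_tool([
  [-0.4,5,0.6,0,0,0,0.5],
  [-0.4,11,1.5,0,0,0,0.5],
  [-0.4,17,2.3,0,0,0,0.5],
  [-0.4,23,3.1,-0.08,0,0,0.5],
  [-0.4,29,3.9,-0.08,0,0,0.5],
  [-0.4,35,4.8,-0.08,0,0,0.5],
  [-0.4,41,5.6,-0.08,0,0,0.5],
  [-0.4,46.6,6.3,-0.08,0,0,0.5],
  [-0.4,46.6,6.3,-0.08,0,0,0.5],
  [-0.4,46.6,6.3,-0.08,0,0,0.5],
  [-0.4,46.6,6.3,-0.08,0,0,0.5],
])

```text
time: 15.12
eef_pos: [0.4576, 0.3285, 0.2199]
orientation: [-0.39, 1.536, 0.39]
ft_force: [1.3, -0.0, 0.7]
grip_width: 0.0643
```

```bash
python3 - <<'E'
from mv import *
st=r.state();f=r.grab_frame("wrist");E=cam(f,st);save(f,"c1.png");print(st["eef_pos"],st["grip_width"])
for d in r.outline_of(f,"carton")[:3]:
    rc=cv2.minAreaRect(np.argwhere(d["mask"])[:,::-1].astype(np.float32));print(d["conf"],d["at"],np.round(rc[0]),np.round(rc[1]),rc[2],px2w(f,E,d["at"],.06))
E
```

```text
[0.45762103 0.32846471 0.21990353] 0.06428363309006245
0.88 [240.0, 122.2] [238. 118.] [59. 58.] 59.036251068115234 [0.41192345 0.23931588 0.06      ]
0.69 [313.7, 214.7] [312. 215.] [56. 47.] 84.80557250976562 [0.45074358 0.3285218  0.06      ]
0.67 [382.1, 136.5] [382. 138.] [54. 62.] 78.2317123413086 [0.36644637 0.3463873  0.06      ]
```

View pics/c1.png

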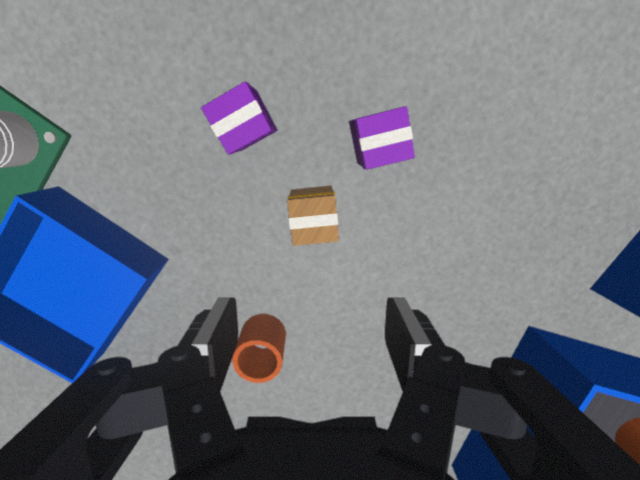

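The brown carton's top face corners are at (288,200), (334,195), (339,240) and (292,245), centre (313,220), turned about 0.1 rad to the jaws. The two purple ones lie clear.

```bash
python3 - <<'E'
from mv import *
st=r.state();f=r.grab_frame("wrist");E=cam(f,st)
c=np.array([px2w(f,E,p,.06)[:2] for p in ((288,200),(334,195),(339,240),(292,245))]);print(c.round(4),c.mean(0))
e=c[1]-c[0]+c[2]-c[3];print("az",np.arctan2(e[1],e[0]),np.linalg.norm(e)/2)
p=c.mean(0);print(plan((*p,.02),np.arctan2(e[1],e[0]),st))
E
```

```text
[[0.4502 0.3029]
 [0.4274 0.3357]
 [0.4606 0.3596]
 [0.4848 0.3248]] [0.45575527 0.33075472]
az 2.1777264266961853 0.04117579423689371
(array([20.02,  0.3 , -0.06]), array([-0.11, -0.  ,  0.  ]))
```

Request:
drive_tool([
  [6,0.3,-0.05,-0.11,0,0,0.5],
  [12,0.3,-0.05,-0.11,0,0,0.5],
  [16,0.3,-0.05,-0.11,0,0,0.5],
  [19,0.3,-0.05,-0.11,0,0,0.5],
  [20,0.3,-0.05,-0.11,0,0,0.5],
  [20,0.3,-0.05,-0.11,0,0,0.5],
  [20,0.3,-0.05,-0.11,0,0,-0.3],
  [20,0.3,-0.05,-0.11,0,0,-0.3],
  [20,0.3,-0.05,-0.11,0,0,-0.3],
  [20,0.3,-0.05,-0.11,0,0,-0.3],
], grip_force=25)

```text
time: 16.52
eef_pos: [0.4563, 0.3323, 0.0218]
orientation: [-0.477, 1.515, 0.477]
ft_force: [0.9, -1.7, 7.5]
grip_width: 0.0419
```

```bash
python3 -c "
from mv import *
st=r.state();print(st['eef_pos'],st['grip_width'],st['ft_force'])
print(plan((.624,-.016,.2),None),plan((.624,-.016,.034),2.178))"
```

```text
[0.45631418 0.33231793 0.02175352] 0.04190051383646742 [ 0.8643453  -1.66189793  7.536983  ]
[-17.81 -38.17  -6.13] (array([ -1.21, -38.16,  -6.17]), array([0.002, 0.003, 0.001]))
```

Gripped, with an opening of 41.9 mm. I'll lift and carry.

Request:
drive_tool([
  [-2,0,0,0,0,0,-0.3],
  [-6,0,0,0,0,0,-0.3],
  [-11,0,0,0,0,0,-0.3],
  [-15,-3,-0.5,0,0,0,-0.3],
  [-16,-8,-1.3,0,0,0,-0.3],
  [-16,-13.5,-2.2,0,0,0,-0.3],
  [-16,-19,-3,0,0,0,-0.3],
  [-16,-24,-3.9,0,0,0,-0.3],
  [-16,-29,-4.7,0,0,0,-0.3],
  [-16,-34,-5.5,0,0,0,-0.3],
  [-16,-38.1,-6.1,0,0,0,-0.3],
  [-16,-38.1,-6.1,0,0,0,-0.3],
])

```text
time: 18.02
eef_pos: [0.6241, -0.018, 0.1799]
orientation: [-0.475, 1.519, 0.474]
ft_force: [0.7, 0.8, -2.1]
grip_width: 0.0416
```

Request:
drive_tool([
  [0,0,0,0,0,0,-0.3],
  [4,0,0,0,0,0,-0.3],
  [8,0,0,0,0,0,-0.3],
  [8,0,0,0,0,0,-0.3],
])

```text
time: 18.52
eef_pos: [0.6211, -0.0138, 0.0981]
orientation: [-0.477, 1.522, 0.481]
ft_force: [-0.3, -0.3, -1.2]
grip_width: 0.0416
```

```bash
python3 - <<'E'
from mv import *
st=r.state();f=r.grab_frame("wrist");E=cam(f,st);save(f,"p1.png");print(st["eef_pos"],st["grip_width"],st["ft_force"],plan((.624,-.016,.034),2.178,st))
hsv=cv2.cvtColor(f["img"],cv2.COLOR_RGB2HSV);m=cv2.inRange(hsv,(20,150,120),(32,255,255));n,l,s,c=cv2.connectedComponentsWithStats(m)
print(s[1:][s[1:,4]>30])
o=np.array([.624,-.016]);
for b in ([.633,-.0556],[.6656,-.007],[.6163,.0241],[.5843,-.0242]): print(w2px(f,E,np.array([*b,.012])))
b=st["eef_pos"]; 
E
```

```text
[ 0.62111475 -0.01378954  0.09813074] 0.04162971604986802 [-0.32956231 -0.25155468 -1.18727029] (array([ 6.41, -0.37,  0.13]), array([ 0.004, -0.004, -0.004]))
[[ 248  195  101   67 1521]
 [ 251  279  121   17 1527]]
[247.76203584 227.77953118]
[281.383479   301.59826039]
[357.76915592 272.08085788]
[328.40566501 195.15173696]
```

View pics/p1.png

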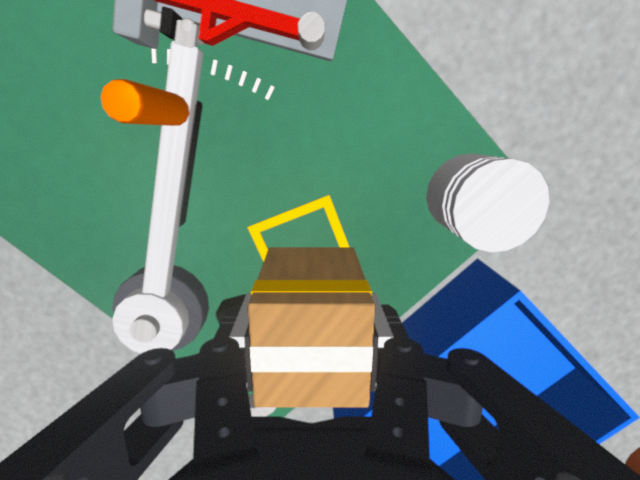

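The carton hangs straight between the pads, and the square's visible corners (248,227) and (328,196) match the prediction. I'll descend with the correction.

Request:
drive_tool([
  [2,-0.37,0.13,0,0,0,-0.3],
  [4,-0.37,0.13,0,0,0,-0.3],
  [5,-0.37,0.13,0,0,0,-0.3],
  [5.3,-0.37,0.13,0,0,0,-0.3],
  [5.3,-0.37,0.13,0,0,0,-0.3],
])

```text
time: 19.2
eef_pos: [0.627, -0.0176, 0.0482]
orientation: [-0.478, 1.516, 0.477]
ft_force: [-0.5, -0.4, -1.4]
grip_width: 0.0417
```

```bash
python3 - <<'E'
from mv import *
st=r.state();f=r.grab_frame("wrist");E=cam(f,st);save(f,"p2.png");print(st["eef_pos"],st["grip_width"],st["ft_force"],plan((.6245,-.0155,.034),2.178,st))
E
```

```text
[ 0.6269652  -0.01756899  0.0482435 ] 0.04170041689086644 [-0.45334329 -0.36293789 -1.40137915] (array([ 1.42,  0.31, -0.08]), array([0.002, 0.001, 0.001]))
```

Request:
drive_tool([
  [0.5,0.3,-0.08,0,0,0,-0.3],
  [0.9,0.3,-0.08,0,0,0,-0.3],
  [1.2,0.3,-0.08,0,0,0,-0.3],
  [1.2,0.3,-0.08,0,0,0,-0.3],
])

```text
time: 19.75
eef_pos: [0.624, -0.0157, 0.0349]
orientation: [-0.477, 1.518, 0.477]
ft_force: [0.6, 0.9, -1.0]
grip_width: 0.0417
```

```bash
python3 - <<'E'
from arm import *
st=r.state();print(st["eef_pos"],st["grip_width"],plan((.6245,-.0155,.034),2.178,st));look(5,"p3.png")
E
```

```text
[ 0.62397749 -0.01567301  0.03491233] 0.0416998876306751 (array([ 0.09, -0.02,  0.05]), array([ 0.002, -0.   , -0.   ]))
t 19.75 eef [ 0.624  -0.0157  0.0349] r 0.1048 phi 0.0901 yawphi 1.29 Ftool [1.57 0.3  0.32]
orange [[0, 35, 139, 83, 7659]]
```

Request:
drive_tool([
  [0.07,0,0,0,0,0,-0.3],
  [0.14,0,0,0,0,0,-0.3],
  [0.14,0,0,0,0,0,-0.3],
])

```text
time: 20.38
eef_pos: [0.6241, -0.0157, 0.0338]
orientation: [-0.477, 1.518, 0.477]
ft_force: [0.3, -0.3, -1.4]
grip_width: 0.0418
```

```bash
python3 -c "
from arm import *
look(5,'p4.png')"
```

```text
t 20.375 eef [ 0.6241 -0.0157  0.0338] r 0.1046 phi 0.0893 yawphi 1.29 Ftool [ 1.83 -0.04 -0.28]
orange [[0, 34, 138, 83, 7800]]
```

Request:
drive_tool([
  [0.1,0,0,0,0,0,-0.3],
  [0.2,0,0,0,0,0,-0.3],
  [0.2,0,0,0,0,0,-0.3],
])

```text
time: 21.0
eef_pos: [0.6242, -0.0157, 0.0338]
orientation: [-0.478, 1.516, 0.477]
ft_force: [-6.2, -0.1, 15.1]
grip_width: 0.0418
```

```bash
python3 -c "
from arm import *
look(5,'p5.png')"
```

```text
t 21.0 eef [ 0.6242 -0.0157  0.0338] r 0.1046 phi 0.0891 yawphi 1.29 Ftool [-15.25   3.84  -4.9 ]
orange [[0, 34, 138, 83, 7833]]
```

Contact made. I'll ease off and open.

Request:
drive_tool([
  [-0.15,0,0,0,0,0,-0.3],
  [-0.15,0,0,0,0,0,0.1],
  [-0.15,0,0,0,0,0,0.4],
  [-0.15,0,0,0,0,0,0.4],
  [-0.15,0,0,0,0,0,0.4],
  [-0.15,0,0,0,0,0,0.4],
  [-2,0,0,0,0,0,0.4],
  [-5,0,0,0,0,0,0.4],
  [-10,0,0,0,0,0,0.4],
  [-15,0,0,0,0,0,0.4],
  [-20,0,0,0,0,0,0.4],
  [-20,0,0,0,0,0,0.4],
])

```text
time: 22.75
eef_pos: [0.6256, -0.0159, 0.2362]
orientation: [-0.479, 1.511, 0.474]
ft_force: [0.2, 0.0, -1.3]
grip_width: 0.0596
```

```bash
python3 - <<'E'
from arm import *
f,E,st=look(3,"q1.png"); print(st["grip_width"])
for d in r.search_frame(f,"carton")[:2]: print(d["conf"],d["at"],px2w(f,E,d["at"],.06))
g=r.grab_frame("top");save(g,"top3.png");EE=cam(g)
for n,h in (("carton",.06),("piston",.03),("bearing",.02),("sleeve",.03),("post",.08)):
    for d in r.search_frame(g,n)[:4]: print(n,d["conf"],np.round(d["at"]),px2w(g,EE,d["at"],h).round(3))
a=f["img"][:,:,::-1]; b=g["img"][90:390,200:530,::-1]
cv2.imwrite("pics/q.png",np.hstack([cv2.resize(a,(400,300)),cv2.resize(b,(400,300))]))
E
```

```text
t 22.75 eef [ 0.6256 -0.0159  0.2362] r 0.1033 phi 0.0829 yawphi 1.29 Ftool [0.52 0.41 0.21]
orange [[213, 101, 32, 21, 342]]
0.05960261051018165
0.73 [311.7, 210.1] [ 0.62077556 -0.01839278  0.06      ]
0.59 [627.4, 178.3] [0.436563   0.19503787 0.06      ]
carton 0.62 [164. 337.] [0.369 0.343 0.06 ]
carton 0.56 [226. 315.] [0.409 0.235 0.06 ]
sleeve 0.65 [166. 202.] [0.616 0.363 0.03 ]
sleeve 0.19 [282. 187.] [0.65  0.145 0.03 ]
```

View pics/q1.png

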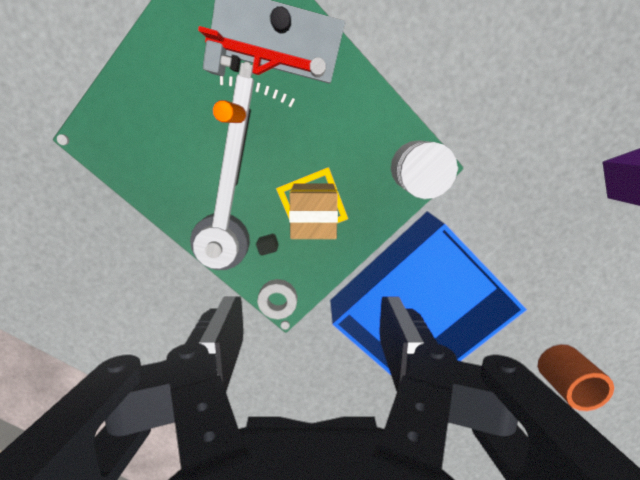

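The arm stays cocked (pin at 243,70 behind the tooth), and the carton stands with its top face at (290–337, 193–239). I'll check its centre and hand in.

```bash
python3 - <<'E'
from mv import *
st=r.state();f=r.grab_frame("wrist");E=cam(f,st)
p=px2w(f,E,(313.7,216),.072);print("carton",p)
hsv=cv2.cvtColor(f["img"],cv2.COLOR_RGB2HSV);m=cv2.inRange(hsv,(24,180,180),(32,255,255));ys,xs=np.where(m);rc=cv2.minAreaRect(np.c_[xs,ys].astype(np.float32));print(rc)
# square corners read off: 277,188  329,168  347,219
c=[px2w(f,E,q,.012)[:2] for q in ((277,188),(329,168),(347,219))];print(np.round(c,4),"spot",(c[0]+c[2])/2, "off mm",1000*(p[:2]-(c[0]+c[2])/2))
E
```

```text
carton [ 0.61806036 -0.01565956  0.072     ]
((309.586181640625, 206.46551513671875), (55.52290344238281, 56.82277297973633), 68.19859313964844)
[[ 0.6267 -0.0548]
 [ 0.58   -0.0229]
 [ 0.6119  0.0234]] spot [ 0.61929767 -0.01571411] off mm [-1.23731254  0.05454899]
```

```bash
python3 -c "
from h import *
r.hand_in();print(r.state()['time'])"
```

```text
the job is handed in; nothing more can be done
the job is handed in; nothing more can be done
```

The kicker is cocked on its catch and the carton is standing on the yellow square. I handed the job in shortly after 22.8 s on the robot's clock; no verdict is reported.

- **Cocking:** I drew the arm back by its post, held loosely between the fingers. At the click, the lever in the wrist picture opened about 0.13 rad and then returned to its shut angle. I then eased the arm back until the finger force fell to about 0 N with the catch still shut, centred the fingers and lifted clear. The buffer cannot be read directly. The force never passed about 10 N while drawing, so I saw no sign of pressing into it.
- **Carton:** I picked the yellow-banded one, not the purple look-alikes, and set it down. It met the plate with a brief 15 N push before I opened the fingers and raised the gripper about 20 cm.
- **Last checks:** The final wrist picture shows the carton upright, about 1 mm from the square's centre, and the arm cocked. The sleeve, piston and bearing looked undisturbed by eye; I did not measure them.
- **Disagreements:** In the last top picture, the detector did not find the placed carton, the post, the piston or the bearing. The likely cause is that the arm hung over the station, so I relied on the wrist view. The absolute positions of the square's centre from different views differed by about 5 mm. I therefore took the carton's offset from both measured in the same picture.

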